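# Shut the disc player's lid and press play

## Robot

A 6-joint arm with a two-finger parallel gripper is mounted at the origin on the work surface. World frame = base frame: x ahead of the robot, y to its left, z up, the work surface at z = 0. Lengths are in m, angles in rad, forces in N, time in s.
With the tool pointing down it reaches from about 0.3 to 0.875 m from the base axis. Payload 6.4 kg.
Tool frame: the origin (TCP) lies at the very end of the fingers, on their centre line; the grasp point (between the pads) lies 19 mm behind it; z points along the fingers, y is the line along which they close (so a half turn about z gives the same grasp; the last joint's range is limited). The gripper opens to 85 mm and grips with 20 to 120 N. Pads are 22 mm wide; open, the fingers measure 114 mm over their backs; the gripper's body (76 mm by 85 mm) begins 54 mm behind the grasp point. The pads swing forward as they close: fully open they stand 13 mm farther back than shut.
Start: joints at [1.13, 0.181, 1.607, -0, 1.354, -0.206], TCP at [0.134, 0.559, 0.231] pointing down, gripper open.
Joint ranges: [-2.99, 2.99], [-0.89, 2.07], [0.3, 2.58], [-1.14, 4.28], [0, 2.63], [-3.12, 3.12]. Speed limits (rad/s): [2.57, 2.57, 3.01, 3.14, 3.14, 3.14].

## Interface

Orientations are given as a unit quaternion [w, x, y, z].
In Python, from rig import env gives the robot as it stands. The module is installed in compiled form; this text tells all that it offers.
- The arm moves only by the tool step_arm, never from a script. Its argument "motion" is a list that holds one entry, the list of rows, each a list of 7 numbers: the closure, from 0 (fully open) to 1 (shut), then the shift along the tool's x, y, z in units of 0.25 m (1.0 is 0.25 m), then the turn, a rotation vector about the tool's x, y, z in units of 45 degrees (1.0 is 45 degrees). In form: [[[gripper, tx, ty, tz, wx, wy, wz], ...]]. A call has exactly 8 rows; each row is the pose to reach, as a shift and turn from the pose commanded when the call began, along the tool's axes at that moment; what a row does not reach only later rows make up. A row lasts 1/8 s, in which the tool goes at most 62.5 mm and 10.7 degrees, less where a joint would pass 70% of its speed; a pose out of reach is approached as far as the arm can. A call with a number of a shift or a turn outside -1 to 1 is refused whole. A call with a gripper value outside its range is refused whole. The fingers move at their own pace and stop on an object; "force" is the grip in N (left out, the last holds). Time passes only in rows, so rows that repeat a pose let the fingers close, or fill a call up. It gives the time, the measured TCP pose, the force, the opening and the grip force at its end, in the units of the state.
- env.state(): the state, without advancing time (a new reading comes with each control period).
- env.get_image(name): name is "side" or "top"; returns a dict with "color" (384x512x3 uint8, blue, green, red), "range_z" (384x512 float32, m along the optical axis (not along the pixel's ray), 0 where there is no reading), "mtx" (3x3 intrinsics, pixels), "k1" (the pictures are not rectified: a ray, as slopes to the right and down, at radius r is drawn at 1 + k1 r^2 times it, then the intrinsics apply), "eye" and "rotation" of the camera in the world. Camera axes: x right, y up, looking along -z (the intrinsics and any distortion apply to the point x, -y, -z); pixel columns grow to the right and rows downward; lengths in m; the calibration is good to about 2 mm. A picture is of the moment at which its call begins.
- env.job_done(): hands the job in; it is judged then, once.
The state is a dict: "clock": time; "joints": joint angles; "qvel": joint speeds; "joint_torque": joint torques, N m; "eef_pos": TCP position; "tool_rot": TCP orientation; "ft_force": force on the tool from outside, world axes, zero at the start; "wrist_torque": the same for the moment, N m; "grip_width": finger opening in m; "grip_force": force on a finger pad.
Only numpy, scipy, OpenCV 4.12 (cv2) and the standard library are available. Lean on these libraries where they do the work, as an engineer would, in place of code of your own. Each camera call takes 0.05 s, during which the arm holds its last target. There are 200 camera calls.

## Task

A customer at the market stall wants to hear the disc player. With the fingertips gently push its open lid down until it is fully shut, then press the play button (the large round one in the row of four) all the way down, let it come back up and move the hand clear. Do not press the other buttons, do not press play while the lid is open, do not shift or lift the player, and leave the mug, vase and tin where they stand.

Things in the scene. Friction and masses are not known exactly. Their poses are not given: they have to be found in the camera images.
- player: Grey portable disc player, 1.8 kg, loose on four rubber feet, 230 mm deep (its x) by 280 mm wide (its y), flat deck 100 mm above the table. Origin: centre of its underside at table height. Its +x points to its front (speakers and the row of buttons, turned roughly away from the robot), z up.
- lid (a joint): Hinge angle of the black lid, rad: 0 = fully shut, flat on the deck; positive = open, free edge up (starts 0.5 to 0.9, stop at 1.2). Stiff hinge: the lid stays where it is left; about 3 N at 70 mm from the hinge pushes it down. Its outer face looks up and towards the player's back, roughly to the robot, so it can be pushed down from straight above.
- lid_hinge (a point): Middle of the lid's hinge line, at deck height, 105 mm behind the player's centre; the line runs along the player's y. The lid is 160 mm wide; shut, its top face lies 8 mm above the deck (108 mm above the table).
- lid_edge (a point): Middle of the lid's free, half-round front edge, on its outer face, 150 mm from the hinge line; moves with the lid. Shut, it ends 24 mm short of the play button.
- play (a joint): Travel of the play button, m: 0 up, 0.005 fully down; takes 1 N to start and 3.5 N to hold fully down. The play button is the large round one, 28 mm in diameter, 22 mm to the player's +y side of its centre line. 83 mm in front of the player's centre, 10 mm proud of the deck, travels 5 mm straight down and springs back.
- play_top (a point): Centre of the play button's top face, 110 mm above the table when up.
- dot (a joint): Travel of the small round button (14 mm diameter), m, 0 up, 0.005 down; to be left alone. At the player's y = -66 mm. 83 mm in front of the player's centre, 10 mm proud of the deck, travels 5 mm straight down and springs back.
- bar (a joint): Travel of the oblong button (26 mm along the player's y by 12 mm), m, 0 up, 0.005 down; to be left alone. At the player's y = -22 mm. 83 mm in front of the player's centre, 10 mm proud of the deck, travels 5 mm straight down and springs back.
- square (a joint): Travel of the square button (18 mm), m, 0 up, 0.005 down; to be left alone. At the player's y = +66 mm. 83 mm in front of the player's centre, 10 mm proud of the deck, travels 5 mm straight down and springs back.
- mug: Brown glazed mug with a handle, 78 mm across the rim, 92 mm high, standing loose beside or in front of the player. Origin: centre of its underside.
- vase: Blue ceramic vase, 86 mm across at most, 140 mm high, standing loose beside or in front of the player. Origin: centre of its underside.
- tin: Pale metal tin with a white paper label, 68 mm across, 110 mm high, standing loose beside or in front of the player. Origin: centre of its underside.
Things that resemble listed ones, but are neither listed nor needed, are in the scene too. Several things have the shape of the vase; the one meant has the colours described above.

How it is judged:
By the outcome, as a careful person would: the job done as asked, in the order asked, and still so for the second after the job is handed in, with the robot touching nothing.
It also fails if it takes over 45 s, if anything falls off the work surface, if the arm or the gripper's body presses on something with over 40 N, if the wrist force passes 120 N, or if a joint passes its speed limit or range.

## Working session

There is one attempt and no reset: what is moved stays moved. The work goes in short steps, Python scripts to look and compute and a tool call to move; the robot and the scene stay as the last step left them, time stands still between calls to the robot, and variables do not carry over. Pictures are saved under pics/ and viewed, at most 10 in all, crops included, and the job is handed in when it is done.

Besides the shell and the picture viewer there is one more tool, called after "Emit:" as a command line: name --argument value ..., lists and objects as JSON in quotes. step_arm: Moves the arm, as the interface text tells. Shifts and turns lie within -1 to 1; 1 stands for 0.25 m of shift or 45 degrees of turn. Its arguments: {"type":"object","properties":{"motion":{"type":"array"},"force":{"type":"number"}},"required":["motion"]}

```bash
mkdir -p pics; cat > h.py <<'E'
import numpy as np, cv2
from scipy.spatial.transform import Rotation as R
from rig import env
def cloud(im):
    h,w=im["range_z"].shape; K=im["mtx"]
    u,v=np.meshgrid(np.arange(w),np.arange(h))
    p=np.stack([u,v],-1).reshape(-1,1,2).astype(float)
    s=cv2.undistortPoints(p,K,np.array([im["k1"],0,0,0.])).reshape(h,w,2)
    z=im["range_z"]
    c=np.stack([s[...,0]*z,-s[...,1]*z,-z],-1)
    P=c@np.array(im["rotation"]).reshape(3,3).T+np.array(im["eye"])
    P[z==0]=np.nan
    return P
E
python3 - <<'E'
from h import *
for n in ("side","top"):
    im=env.get_image(n); cv2.imwrite(f"pics/{n}0.png",im["color"]); np.save(f"{n}0.npy",cloud(im)); print(n,im["eye"],im["rotation"],im["mtx"],im["k1"])
s=env.state(); print(s)
E
```

```text
Traceback (most recent call last):
  File "h.py", line 11, in cloud
    P=c@np.array(im["rotation"]).reshape(3,3).T+np.array(im["eye"])
        ~~~~~~~~~~~~~~~~~~~~~~~~~~~~~~~~^^^^^
ValueError: cannot reshape array of size 4 into shape (3,3)
```

Rotation is a quaternion.

```bash
sed -i 's/np.array(im\["rotation"\]).reshape(3,3).T/R.from_quat(im["rotation"],scalar_first=True).as_matrix().T/' h.py
python3 - <<'E'
from h import *
for n in ("side","top"):
    im=env.get_image(n); cv2.imwrite(f"pics/{n}0.png",im["color"]); np.save(f"{n}0.npy",cloud(im)); print(n,im["eye"],im["rotation"],im["mtx"][0],im["k1"])
s=env.state(); print(s)
E
```

```text
side [0.37739578 1.09209539 0.80731295] [-0.10748568 -0.04795089  0.46928923  0.87516579] [467.99756201   0.         244.91630237] -0.027244951413763183
top [0.50769944 0.05776113 1.09442553] [ 0.71004887  0.02976124 -0.03627199 -0.70258752] [389.0431231    0.         256.71569698] -0.05531794261945555
{'clock': 0.15, 'joints': array([ 1.12970733e+00,  1.81382166e-01,  1.60774909e+00,  1.30931210e-05,
        1.35381444e+00, -2.06303260e-01]), 'qvel': array([ 0.00033575, -0.00261055, -0.00180458,  0.00085029, -0.00185138,
        0.00057236]), 'joint_torque': array([ 3.74719584e-04, -4.45268190e+01, -3.51692998e+01, -2.66648749e-04,
        5.86179100e-03, -2.86984550e-05]), 'eef_pos': array([0.13356544, 0.55884734, 0.23059861]), 'tool_rot': array([-2.21243617e-04,  1.17124796e-01,  9.93116974e-01, -6.39355034e-04]), 'ft_force': array([-0.27610491,  0.01732844,  0.31006141]), 'wrist_torque': array([ 0.03591493, -0.08190943,  0.0266476 ]), 'grip_force': 0.0, 'grip_width': 0.08506339490814054}
```

View pics/top0.png

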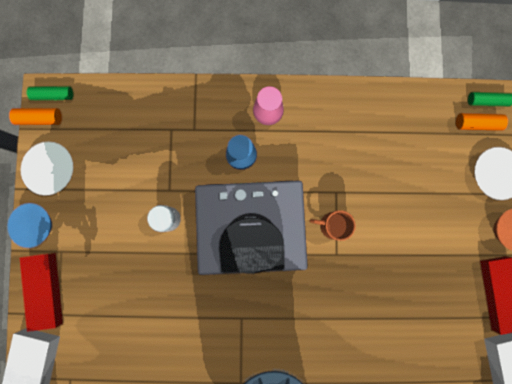

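View pics/side0.png

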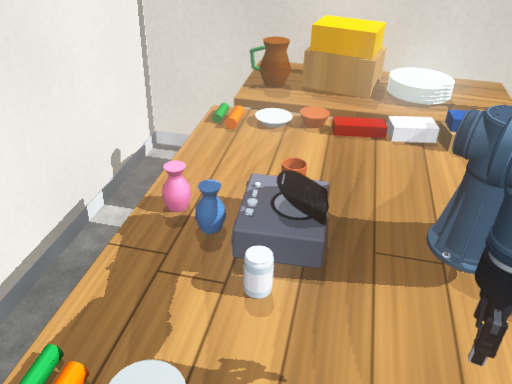

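The top view shows the player around (250,228). Its buttons are the square (223,196), play (240,195), bar (258,194) and dot (275,193). The vase is at (240,152), the tin at (163,218) and the mug at (340,225). The side view shows the lid half open.

Next I'll measure the player's pose.

```bash
python3 - <<'E'
from h import *
P=np.load("top0.npy"); im=cv2.imread("pics/top0.png")
for (u,v) in [(240,195),(223,196),(258,194),(275,193),(240,140),(163,218),(340,212),(210,230),(400,280)]: print((u,v),P[v,u].round(4))
for n in("top","side"):
    P=np.load(n+"0.npy")
    z=P[...,2]
    roi=(abs(z-.1)<.006)&(P[...,0]>.3)&(P[...,0]<.68)&(abs(P[...,1]-.07)<.2)
    k,lab,st,c=cv2.connectedComponentsWithStats(roi.astype(np.uint8)); i=1+st[1:,4].argmax(); m=lab==i
    q=P[m]; print(n,"deck z",np.median(q[:,2]),len(q))
    r=cv2.minAreaRect((q[:,:2]*1000).astype(np.float32)); print(r, cv2.boxPoints(r).tolist())
E
```

```text
(240, 195) [0.5825 0.0914 0.109 ]
(223, 196) [0.5796 0.1346 0.1076]
(258, 194) [0.5856 0.0457 0.1078]
(275, 193) [0.5886 0.0025 0.1083]
(240, 140) [0.7183 0.0924 0.1371]
(163, 218) [0.522  0.2857 0.1078]
(340, 212) [ 0.5427 -0.1686  0.0846]
(210, 230) [0.4931 0.1668 0.0995]
(400, 280) [ 0.3573 -0.3538  0.0064]
top deck z 0.098867745479363 6300
((500.78387451171875, 64.83793640136719), (230.59165954589844, 278.74371337890625), 3.2660698890686035) [[377.73492431640625, 197.41468811035156], [393.61572265625, -80.87626647949219], [623.8328247070312, -67.73881530761719], [607.9520263671875, 210.55213928222656]]
side deck z 0.099432063071487 3451
((504.474609375, 68.78966522216797), (228.4252166748047, 284.40985107421875), 3.0971784591674805) [[382.74554443359375, 204.61599731445312], [398.11212158203125, -79.37841033935547], [626.2036743164062, -67.03666687011719], [610.8370971679688, 216.95773315429688]]
```

```bash
cat >> h.py <<'E'
C=np.array([.502,.0665]); YAW=np.radians(3.5)
def loc(P): 
    d=P[...,:2]-C; c,s=np.cos(YAW),np.sin(YAW)
    return np.stack([d[...,0]*c+d[...,1]*s,-d[...,0]*s+d[...,1]*c,P[...,2]],-1)
E
python3 - <<'E'
from h import *
for n in("top","side"):
    L=loc(np.load(n+"0.npy")).reshape(-1,3)
    m=(abs(L[:,0])<.11)&(abs(L[:,1])<.1)&(L[:,2]>.115)&(L[:,2]<.3)
    q=L[m]; print(n,len(q),q.min(0).round(3),q.max(0).round(3))
    for y0 in np.arange(q[:,2].min(),q[:,2].max(),.012):
        k=q[abs(q[:,2]-y0)<.006]
        if len(k): print(y0.round(3),len(k),k[:,0].min().round(3),k[:,0].max().round(3),k[:,1].min().round(3),k[:,1].max().round(3),"ang",np.median(np.arctan2(k[:,2]-.1,k[:,0]+.105)).round(3))
    b=loc(np.load(n+"0.npy")); 
    m=(abs(b[...,0]-.083)<.03)&(abs(b[...,1])<.1)&(b[...,2]>.1055)&(b[...,2]<.115)
    k,lab,st,c=cv2.connectedComponentsWithStats(m.astype(np.uint8))
    for i in range(1,k): print("btn",st[i,4],b[lab==i].mean(0).round(4))
    for nm,a,bb in(("vase",(.15,.28),(-.06,.12)),("tin",(-.08,.1),(.17,.28)),("mug",(-.08,.1),(-.3,-.16))):
        k=b[(b[...,0]>a[0])&(b[...,0]<a[1])&(b[...,1]>bb[0])&(b[...,1]<bb[1])&(b[...,2]>.08)]
        if len(k): print(nm,k.min(0).round(3),k.max(0).round(3))
E
```

```text
top 2678 [-0.1   -0.08   0.115] [0.024 0.079 0.183]
0.115 247 -0.1 -0.077 -0.079 0.078 ang 0.828
0.127 541 -0.089 -0.056 -0.079 0.079 ang 0.694
0.139 546 -0.07 -0.035 -0.08 0.077 ang 0.629
0.151 554 -0.046 -0.012 -0.08 0.075 ang 0.598
0.163 490 -0.025 0.012 -0.073 0.071 ang 0.582
0.175 295 -0.005 0.024 -0.057 0.05 ang 0.572
btn 92 [0.082  0.0201 0.109 ]
btn 23 [ 0.0824 -0.0677  0.1084]
btn 50 [0.0824 0.0632 0.109 ]
btn 48 [ 0.082  -0.0248  0.1085]
vase [ 0.165 -0.019  0.08 ] [0.23  0.047 0.144]
tin [0.    0.194 0.08 ] [0.065 0.256 0.114]
mug [-0.046 -0.274  0.08 ] [ 0.029 -0.178  0.095]
side 1430 [-0.095 -0.085  0.115] [0.025 0.084 0.182]
0.115 158 -0.095 -0.072 -0.082 0.082 ang 0.749
0.127 280 -0.084 -0.052 -0.085 0.084 ang 0.657
0.139 302 -0.065 -0.031 -0.081 0.084 ang 0.605
0.151 284 -0.042 -0.007 -0.079 0.08 ang 0.583
0.163 251 -0.024 0.011 -0.071 0.075 ang 0.572
0.175 154 0.0 0.025 -0.053 0.054 ang 0.562
btn 16 [ 0.085  -0.0644  0.1094]
btn 30 [ 0.0853 -0.0217  0.1086]
btn 58 [0.0855 0.0241 0.1091]
btn 39 [0.0858 0.068  0.1091]
vase [ 0.169 -0.015  0.08 ] [0.234 0.054 0.142]
tin [0.003 0.195 0.08 ] [0.07  0.265 0.113]
mug [-0.043 -0.271  0.08 ] [ 0.034 -0.19   0.096]
```

Emit:
step_arm --motion '[[[1, -0.1, -0.09, 0, 0, 0, -0.04], [1, -0.22, -0.19, 0, 0, 0, -0.09], [1, -0.35, -0.3, 0, 0, 0, -0.14], [1, -0.48, -0.41, 0, 0, 0, -0.19], [1, -0.61, -0.52, 0, 0, 0, -0.25], [1, -0.74, -0.63, 0, 0, 0, -0.31], [1, -0.85, -0.73, 0, 0, 0, -0.36], [1, -0.926, -0.792, 0, 0, 0, -0.376]]]' --force 40

```text
clock: 1.15
eef_pos: [0.3135, 0.3114, 0.2312]
tool_rot: [-0.0, -0.03, 1.0, -0.0]
ft_force: [0.2, -0.0, 0.3]
grip_width: -0.0001
grip_force: 0.0
```

```bash
cat >> h.py <<'E'
def plan(tgt):
    s=env.state(); r=R.from_quat(s["tool_rot"],scalar_first=True)
    des=R.from_matrix(np.array([[-np.cos(YAW),-np.sin(YAW),0],[-np.sin(YAW),np.cos(YAW),0],[0,0,-1]]).T)
    print("t",s["clock"],"pos",s["eef_pos"].round(4),"local",loc(s["eef_pos"]).round(4),"F",s["ft_force"].round(2),"w",s["grip_width"].round(4))
    c,sn=np.cos(YAW),np.sin(YAW)
    w=np.array([C[0]+c*tgt[0]-sn*tgt[1],C[1]+sn*tgt[0]+c*tgt[1],tgt[2]])
    print("units",(r.inv().apply(w-s["eef_pos"])/.25).round(3),"turn",((r.inv()*des).as_rotvec()/np.radians(45)).round(3))
E
python3 -c "
from h import *
plan([-.01,0,.19])"
```

```text
Traceback (most recent call last):
  File "h.py", line 21, in plan
    print("t",s["clock"],"pos",s["eef_pos"].round(4),"local",loc(s["eef_pos"]).round(4),"F",s["ft_force"].round(2),"w",s["grip_width"].round(4))
                                                                                                                       ^^^^^^^^^^^^^^^^^^^^^
AttributeError: 'float' object has no attribute 'round'
```

```bash
sed -i 's/,"w",s\["grip_width"\].round(4))/)/' h.py
python3 -c "
from h import *
plan([-.01,0,.2])"
```

```text
t 1.15 pos [0.3135 0.3114 0.2312] local [-0.1732  0.2559  0.2312] F [ 0.19 -0.04  0.28]
units [-0.654 -1.023  0.125] turn [-0.    -0.    -0.001]
```

Emit:
step_arm --motion '[[[1, -0.06, -0.1, 0, 0, 0, 0], [1, -0.16, -0.24, 0, 0, 0, 0], [1, -0.26, -0.4, 0, 0, 0, 0], [1, -0.37, -0.57, 0, 0, 0, 0], [1, -0.48, -0.74, 0, 0, 0, 0], [1, -0.58, -0.9, 0, 0, 0, 0], [1, -0.65, -1.0, 0.05, 0, 0, 0], [1, -0.65, -1.0, 0.1, 0, 0, 0]]]'

```text
clock: 2.15
eef_pos: [0.491, 0.0714, 0.2057]
tool_rot: [-0.0, -0.029, 1.0, -0.0]
ft_force: [0.2, 0.5, -0.7]
grip_width: 0.0001
grip_force: 0.0
```

```bash
python3 -c "
from h import *
plan([-.01,0,.165])"
```

```text
t 2.15 pos [0.491  0.0714 0.2057] local [-0.0106  0.0056  0.2057] F [ 0.19  0.53 -0.69]
units [-0.003 -0.022  0.163] turn [-0.    -0.    -0.005]
```

Emit:
step_arm --motion '[[[1, 0, -0.02, 0.05, 0, 0, 0], [1, 0, -0.02, 0.09, 0, 0, 0], [1, 0, -0.02, 0.12, 0, 0, 0], [1, 0, -0.02, 0.15, 0, 0, 0], [1, 0, -0.02, 0.17, 0, 0, 0], [1, 0, -0.02, 0.19, 0, 0, 0], [1, 0, -0.02, 0.21, 0, 0, 0], [1, 0, -0.02, 0.22, 0, 0, 0]]]'

```text
clock: 3.15
eef_pos: [0.4905, 0.0681, 0.1511]
tool_rot: [-0.0, -0.03, 1.0, -0.0]
ft_force: [0.3, 0.0, 1.1]
grip_width: -0.0002
grip_force: 0.5
```

```bash
python3 -c "
from h import *
plan([-.01,0,.12])"
```

```text
t 3.15 pos [0.4905 0.0681 0.1511] local [-0.0114  0.0023  0.1511] F [0.31 0.04 1.14]
units [-0.006 -0.009  0.124] turn [ 0.    -0.    -0.001]
```

Emit:
step_arm --motion '[[[1, 0, 0, 0.015, 0, 0, 0], [1, 0, 0, 0.03, 0, 0, 0], [1, 0, 0, 0.045, 0, 0, 0], [1, 0, 0, 0.06, 0, 0, 0], [1, 0, 0, 0.075, 0, 0, 0], [1, 0, 0, 0.09, 0, 0, 0], [1, 0, 0, 0.105, 0, 0, 0], [1, 0, 0, 0.12, 0, 0, 0]]]'

```text
clock: 4.15
eef_pos: [0.4905, 0.0681, 0.1211]
tool_rot: [0.0, -0.03, 1.0, -0.0]
ft_force: [0.7, -0.1, 0.8]
grip_width: -0.0003
grip_force: 0.5
```

```bash
python3 -c "
from h import *
plan([-.01,0,.108])"
```

```text
t 4.15 pos [0.4905 0.0681 0.1211] local [-0.0114  0.0023  0.1211] F [ 0.74 -0.09  0.78]
units [-0.006 -0.009  0.052] turn [-0.     0.    -0.001]
```

Emit:
step_arm --motion '[[[1, 0, 0, 0.012, 0, 0, 0], [1, 0, 0, 0.022, 0, 0, 0], [1, 0, 0, 0.032, 0, 0, 0], [1, 0, 0, 0.04, 0, 0, 0], [1, 0, 0, 0.045, 0, 0, 0], [1, 0, 0, 0.05, 0, 0, 0], [1, 0, 0, 0.052, 0, 0, 0], [1, 0, 0, 0.052, 0, 0, 0]]]'

```text
clock: 5.15
eef_pos: [0.4903, 0.0681, 0.1082]
tool_rot: [-0.0, -0.03, 1.0, 0.0]
ft_force: [0.5, 0.8, 0.3]
grip_width: 0.0
grip_force: 0.3
```

```bash
python3 -c "
from h import *
plan([-.01,0,.107])"
```

```text
t 5.15 pos [0.4903 0.0681 0.1082] local [-0.0115  0.0023  0.1082] F [0.5  0.79 0.31]
units [-0.006 -0.009  0.005] turn [ 0.    -0.    -0.001]
```

Emit:
step_arm --motion '[[[1, 0, 0, 0.001, 0, 0, 0], [1, 0, 0, 0.002, 0, 0, 0], [1, 0, 0, 0.003, 0, 0, 0], [1, 0, 0, 0.004, 0, 0, 0], [1, 0, 0, 0.005, 0, 0, 0], [1, 0, 0, 0.006, 0, 0, 0], [1, 0, 0, 0.006, 0, 0, 0], [1, 0, 0, 0.006, 0, 0, 0]]]'

```text
clock: 6.15
eef_pos: [0.4904, 0.0681, 0.1078]
tool_rot: [-0.0, -0.03, 1.0, -0.0]
ft_force: [-5.4, 0.1, 11.1]
grip_width: 0.0004
grip_force: 5.7
```

Emit:
step_arm --motion '[[[1, 0, 0, -0.02, 0, 0, 0], [1, 0, 0, -0.06, 0, 0, 0], [1, 0, 0, -0.12, 0, 0, 0], [1, -0.05, 0.01, -0.19, 0, 0, 0], [1, -0.15, 0.03, -0.22, 0, 0, 0], [1, -0.27, 0.06, -0.24, 0, 0, 0], [1, -0.36, 0.079, -0.24, 0, 0, 0], [1, -0.378, 0.079, -0.24, 0, 0, 0]]]'

```text
clock: 7.15
eef_pos: [0.5847, 0.0937, 0.1676]
tool_rot: [0.001, -0.03, 1.0, -0.0]
ft_force: [0.0, -0.6, -0.8]
grip_width: -0.0001
grip_force: 0.0
```

```bash
python3 - <<'E'
from h import *
im=env.get_image("side"); L=loc(cloud(im)); P=L.reshape(-1,3)
cv2.imwrite("pics/side1.png",cv2.resize(im["color"][140:300,180:380],None,fx=3,fy=3))
for x in np.arange(-.1,.06,.02):
    k=P[(abs(P[:,0]-x)<.01)&(abs(P[:,1])<.04)&(P[:,2]<.16)]
    if len(k): print(x.round(2),len(k),np.percentile(k[:,2],[5,50,95]).round(4))
b=L
m=(abs(b[...,0]-.083)<.03)&(abs(b[...,1])<.1)&(b[...,2]>.1055)&(b[...,2]<.115)
k,lab,st,c=cv2.connectedComponentsWithStats(m.astype(np.uint8))
for i in range(1,k): print("btn",st[i,4],b[lab==i].mean(0).round(4))
plan([.083,.022,.112])
E
```

```text
-0.1 130 [0.1036 0.1071 0.1093]
-0.08 132 [0.1052 0.1075 0.1092]
-0.06 126 [0.1049 0.1076 0.1097]
-0.04 127 [0.1053 0.1074 0.1097]
-0.02 129 [0.1054 0.1076 0.1094]
0.0 127 [0.105  0.107  0.1093]
0.02 123 [0.1049 0.1075 0.1101]
0.04 122 [0.0983 0.1069 0.11  ]
btn 13 [ 0.0846 -0.0646  0.1086]
btn 29 [ 0.0851 -0.0218  0.1091]
btn 56 [0.0856 0.0234 0.1093]
btn 34 [0.0862 0.0669 0.1093]
t 7.2 pos [0.5843 0.0935 0.1673] local [0.0838 0.022  0.1673] F [-0.11  0.47 -0.65]
units [0.003 0.    0.221] turn [-0.     0.001 -0.   ]
```

View pics/side1.png

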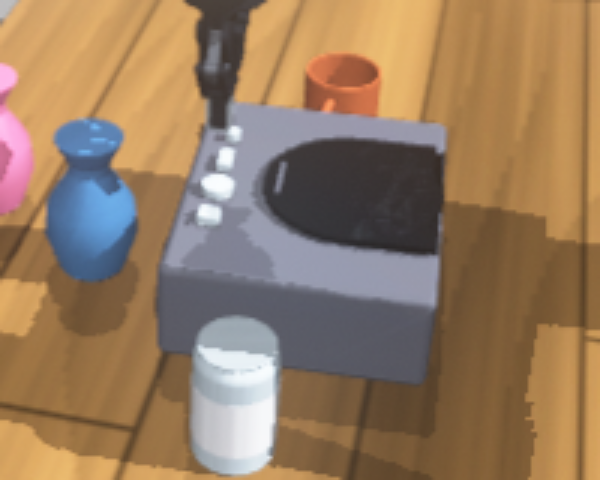

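The lid is flat at 0.1075 m along its whole length, and the player hasn't moved. The fingers are above play, at crop (217,187). Next I'll press it.

Emit:
step_arm --motion '[[[1, 0, 0, 0.05, 0, 0, 0], [1, 0, 0, 0.12, 0, 0, 0], [1, 0, 0, 0.18, 0, 0, 0], [1, 0, 0, 0.21, 0, 0, 0], [1, 0, 0, 0.225, 0, 0, 0], [1, 0, 0, 0.235, 0, 0, 0], [1, 0, 0, 0.24, 0, 0, 0], [1, 0, 0, 0.245, 0, 0, 0]]]'

```text
clock: 8.2
eef_pos: [0.5837, 0.0935, 0.106]
tool_rot: [0.0, -0.03, 1.0, -0.0]
ft_force: [-2.8, -0.4, 3.0]
grip_width: -0.0
grip_force: 1.5
```

Emit:
step_arm --motion '[[[1, 0, 0, 0.001, 0, 0, 0], [1, 0, 0, 0.002, 0, 0, 0], [1, 0, 0, 0.003, 0, 0, 0], [1, 0, 0, 0.004, 0, 0, 0], [1, 0, 0, 0.005, 0, 0, 0], [1, 0, 0, 0.006, 0, 0, 0], [1, 0, 0, 0.006, 0, 0, 0], [1, 0, 0, 0.006, 0, 0, 0]]]'

```text
clock: 9.2
eef_pos: [0.5838, 0.0935, 0.1049]
tool_rot: [0.0, -0.03, 1.0, -0.0]
ft_force: [-3.7, -0.7, 9.0]
grip_width: -0.0003
grip_force: 4.3
```

Emit:
step_arm --motion '[[[1, 0, 0, -0.02, 0, 0, 0], [1, 0, 0, -0.06, 0, 0, 0], [1, 0, 0, -0.14, 0, 0, 0], [1, 0, 0, -0.25, 0, 0, 0], [1, 0, 0, -0.37, 0, 0, 0], [1, 0.1, 0, -0.48, 0, 0, 0], [1, 0.25, 0, -0.55, 0, 0, 0], [1, 0.35, 0, -0.57, 0, 0, 0]]]'

```text
clock: 10.2
eef_pos: [0.496, 0.0882, 0.2493]
tool_rot: [0.002, -0.03, 1.0, -0.0]
ft_force: [-0.2, -0.4, 0.3]
grip_width: 0.0002
grip_force: 0.0
```

Emit:
step_arm --motion '[[[1, 0.1, 0.1, 0, 0, 0, 0], [1, 0.2, 0.22, 0, 0, 0, 0], [1, 0.32, 0.36, 0, 0, 0, 0], [1, 0.42, 0.5, 0, 0, 0, 0], [1, 0.5, 0.62, 0, 0, 0, 0], [1, 0.55, 0.7, 0, 0, 0, 0], [1, 0.57, 0.75, 0, 0, 0, 0], [1, 0.57, 0.75, 0, 0, 0, 0]]]'

```text
clock: 11.2
eef_pos: [0.3428, 0.2672, 0.2472]
tool_rot: [0.001, -0.031, 1.0, 0.0]
ft_force: [-0.9, 0.9, 0.1]
grip_width: -0.0002
grip_force: 0.0
```

```bash
python3 - <<'E'
from h import *
im=env.get_image("top"); cv2.imwrite("pics/top1.png",im["color"]); b=loc(cloud(im))
m=(abs(b[...,0]-.083)<.03)&(abs(b[...,1])<.1)&(b[...,2]>.1055)&(b[...,2]<.115)
k,lab,st,c=cv2.connectedComponentsWithStats(m.astype(np.uint8))
for i in range(1,k): print("btn",st[i,4],b[lab==i].mean(0).round(4))
k=b[(abs(b[...,0]-.02)<.02)&(abs(b[...,1])<.04)]; print("lid",np.median(k[:,2]))
plan([0,0,.3])
E
```

```text
btn 92 [0.0822 0.0199 0.1088]
btn 24 [ 0.0823 -0.0678  0.1095]
btn 49 [0.0828 0.0631 0.1087]
btn 50 [ 0.0822 -0.0246  0.1091]
lid 0.10699398289837314
t 11.25 pos [0.3431 0.2667 0.247 ] local [-0.1464  0.2096  0.247 ] F [-0.27 -0.92  0.11]
units [-0.586 -0.838 -0.211] turn [-0.     0.001  0.   ]
```

View pics/top1.png

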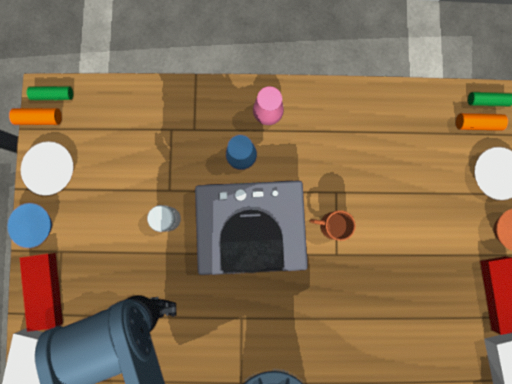

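The top view shows the lid shut around (250,240), with play back up at (240,195). The player, vase, tin and mug are where they were, and the arm is clear.

```bash
python3 -c "
from rig import env
print(env.job_done())"
```

```text
the job is handed in; nothing more can be done
None
```

The lid was pushed fully shut and play was then pressed to its stop and sprang back; the last picture shows nothing shifted and the hand clear, and the job was handed in at about 11 s with no verdict shown.

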